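# Load the sample carrier and hold it home against the sprung plunger

## Task

Stand the wide capped vial in the wide bore and the slim capped vial in the slim bore of the white carrier, right down to the bottom, while the carrier still sits clear of the sprung plunger. Then push the carrier along its bay, pressing the plunger in, until it is firmly against both steel stop studs without ramming it, and finish while still holding it pressed there: do not let go. Leave the other things on the bench where they are.

Things in the scene. Friction and masses are not known exactly. Their poses are not given: they have to be found in the camera images.
- vial_wide: wide flat-bottomed round vial, 28 mm diameter (body and cap alike), 80 mm tall, clear with a blue screw cap on its top 18 mm, 45 g or so, standing on the bench; origin at the centre of its underside, z up along its axis
- vial_slim: slim flat-bottomed round vial, 18 mm diameter (body and cap alike), 80 mm tall, clear with a blue screw cap on its top 18 mm, 25 g or so, standing on the bench; origin at the centre of its underside, z up along its axis
- rack: the carrier: loose white plastic block 100 (x) x 100 (y) x 40 (z) mm, 0.2 kg or so, with two blind bores 30 mm deep open at the top, 18 mm ahead of its middle. It lies between the two rails of the bay (1.5 mm play each side) on the bay's floor plate, 8 mm above the bench, and slides along x on it. Origin at the centre of its underside; x points along the bay to the plunger and the stop, z up
- bore_wide (a point): centre of the floor of the wide bore (31 mm diameter), 30 mm below the carrier's top face; on the carrier's +y side, axes as the carrier's; a vial is seated when its underside lies here and its top 50 mm stand out
- bore_slim (a point): centre of the floor of the slim bore (21 mm diameter), 30 mm below the carrier's top face; on the carrier's -y side, 54 mm from the wide bore, axes as the carrier's
- rack_back (a point): centre of the carrier's back face (100 mm wide, 40 mm high, this point 20 mm above its underside), the flat face on the robot's side to push on; axes as the carrier's. The bay's floor plate (8 mm thick) goes on behind it and its end there is open; the rails stand 30 mm above the bench, 103 mm apart inside
- rack_front (a point): centre of the carrier's front face (20 mm above its underside), which meets the plunger and then the stop; axes as the carrier's
- stop_face (a point): point midway between the end faces of the two steel stop studs, 28 mm above the bench, fixed to the bay; x points the way the carrier is pushed, so the carrier is home when rack_front is level with this point along x
- stop: the hard stop: two fixed round steel studs, 18 mm diameter, 66 mm apart either side of the plunger, on the bay's aluminium end block (53 mm tall, its front face 20 mm beyond the stud faces); the origin is the bay's origin, on the bench 85 mm before the stud faces
- plunger_tip (a point): tip of the sprung plunger, a steel rod of 16 mm diameter along the bay's x, midway between the studs, 28 mm above the bench; at rest it stands 17 mm in front of the stud faces
- plunger (a joint): how far the plunger is pressed in, in m: 0 at rest, 0.017 when the carrier meets the studs. Its spring pushes back with about 5 N at 0 and 9.5 N at 0.017 and drives the carrier back when let go; the bay's floor and rails are slippery (low-friction liner), sliding friction of the loaded carrier is another 1 to 3 N, so the push must be about 13 N or more to press on the studs, and 15 to 25 N is a good holding push
- jar: bystander: squat white jar, 56 mm diameter, 50 mm tall; origin under its centre
- beaker: bystander: glass beaker, 72 mm diameter, 85 mm tall; origin under its centre
- wash_bottle: bystander: white bottle, 66 mm diameter, 130 mm tall; origin under its centre
- spatula: bystander: lab spatula 170 mm long, lying flat
- pen: bystander: white marker pen 130 mm long, lying flat
- spare_cap: bystander: loose blue screw cap, 28 mm diameter, 14 mm tall, lying on the bench

How it is judged:
By the outcome, as a careful person would: the job done as asked, in the order asked, and still so for the second after the job is handed in, while the arm keeps its last pose, push and grip.
It also fails if it takes over 70 s, if anything falls off the work surface, if the arm or the gripper's body presses on something with over 40 N, if the wrist force passes 120 N, or if a joint passes its speed limit or range.

## Robot

A 7-joint arm with a two-finger parallel gripper is mounted at the origin on the work surface. World frame = base frame: x ahead of the robot, y to its left, z up, the work surface at z = 0. Lengths are in m, angles in rad, forces in N, time in s.
With the tool pointing down it reaches from about 0.4 to 0.75 m from the base axis. Payload 19.5 kg.
Tool frame: the origin (TCP) lies midway between the tips of the shut fingers; the grasp point (between the pads) lies 19 mm behind it; z points along the fingers, y is the line along which they close (so a half turn about z gives the same grasp; the last joint's range is limited). The gripper opens to 85 mm and grips with 20 to 120 N. Pads are 22 mm wide; open, the fingers measure 114 mm over their backs; the gripper's body (76 mm by 85 mm) begins 54 mm behind the grasp point. The pads swing forward as they close: fully open they stand 13 mm farther back than shut.
Start: joints at [1.275, 0.707, -0.028, 1.485, 0.022, 0.951, -0.075], TCP at [0.144, -0.557, 0.231] pointing down, gripper open.
Joint ranges: [-2.71, 2.71], [-0.32, 2.16], [-1.57, 1.52], [0, 2.45], [-1.46, 4.6], [0, 2.02], [-2.83, 2.83]. Speed limits (rad/s): [1.89, 1.89, 2.57, 2.57, 3.01, 3.01, 3.01].

## Interface

Orientations are given as a unit quaternion [x, y, z, w].
In Python, from rig import ctrl gives the robot as it stands. The module is installed in compiled form; this text tells all that it offers.
- The arm moves only by the tool play_rows, never from a script. Its argument "plan" is a list of rows, each an object of numbers: "x", "y", "z": the shift along the world's x, y, z normalised to -1 to 1, where 1 is 0.3 m; "ax", "ay", "az": the turn, a rotation vector about the world's x, y, z normalised to -1 to 1, where 1 is pi/2 rad. In form: [{"x": .., "y": .., "z": .., "ax": .., "ay": .., "az": ..}, ...]. A call has 1 to 8 rows; each row shifts and turns the commanded pose from where the row before left it; what a row does not reach is not made up. A row lasts 1/10 s, in which the tool goes at most 50 mm and 8.59 degrees, less where a joint would pass 70% of its speed; a pose out of reach is approached as far as the arm can. A call with a number of a shift or a turn outside -1 to 1 is refused whole. A call with a gripper value outside its range is refused whole. "jaw" is the opening, from 0 (shut) to 1 (fully open), set as the call begins (left out, the last holds). The fingers move at their own pace and stop on an object; the grip force is fixed at half the most. Time passes only in rows, so rows that do not move let the fingers close. It gives the time, the measured TCP pose, the force, the opening and the grip force at its end, in the units of the state.
- ctrl.read_state(): the state, without advancing time (a new reading comes with each control period).
- ctrl.grab_frame(name): name is "side" or "top"; returns a dict with "frame" (420x560x3 uint8, blue, green, red), "fx", "fy", "cx", "cy" (pixels), "world_to_cam" (4x4, takes a point from world to camera coordinates). Camera axes: x right, y down, z forward; pixel columns grow to the right and rows downward; lengths in m; the calibration is good to about 2 mm. A picture is of the moment at which its call begins. There is no depth.
- ctrl.finish_job(): hands the job in; it is judged then, once.
Trained networks look in the newest picture that a camera, given by its name, has taken for a name from the list of things; names that differ only in an ending like _2 or _b are one class to them, and where a whole thing is asked for, a point or a joint stands for the part that bears it (a point fixed in the world has none). Each returns a list of dicts, best first, with "conf" (0 to 1); they miss things now and then, are a little off and sometimes report something else, mostly with a low value. They report only what shows in the picture. A call takes as long as a camera call.
- ctrl.spot_in(camera, query): "box" ([centre column, centre row, width, height] as shares, 0 to 1, of the picture: columns of its width, rows of its height, round what is visible of it).
The state is a dict: "t": time; "q": joint angles; "qd": joint speeds; "joint_torque": joint torques, N m; "tool_pos": TCP position; "tool_rot": TCP orientation; "contact_force": force on the tool from outside, world axes, zero at the start; "moment": the same for the moment, N m; "gripper_width": finger opening in m; "finger_force": force on a finger pad.
Only numpy, scipy, OpenCV 4.12 (cv2) and the standard library are available. Lean on these libraries where they do the work, as an engineer would, in place of code of your own. Each camera call takes 0.05 s, during which the arm holds its last target. There are 200 camera calls.

## Working session

There is one attempt and no reset: what is moved stays moved. The work goes in short steps, Python scripts to look and compute and a tool call to move; the robot and the scene stay as the last step left them, time stands still between calls to the robot, and variables do not carry over. Pictures are saved under pics/ and viewed, at most 10 in all, crops included, and the job is handed in when it is done.

Besides the shell and the picture viewer there is one more tool, called as name(argument=value, ...), one argument or row to a line, values as JSON. play_rows: Moves the arm, as the interface text tells. Its arguments: {"type":"object","properties":{"plan":{"type":"array"},"jaw":{"type":"number"}},"required":["plan"]}

```bash
mkdir -p pics
cat > h.py <<'E'
import numpy as np, cv2
from rig import ctrl
def ray(f,u,v):
    T=np.array(f["world_to_cam"]);R=T[:3,:3];o=-R.T@T[:3,3]
    d=R.T@np.array([(u-f["cx"])/f["fx"],(v-f["cy"])/f["fy"],1]);return o,d
def atz(f,u,v,z):
    o,d=ray(f,u,v);return o+d*(z-o[2])/d[2]
def proj(f,p):
    T=np.array(f["world_to_cam"]);c=T[:3,:3]@np.array(p)+T[:3,3]
    return np.array([f["fx"]*c[0]/c[2]+f["cx"],f["fy"]*c[1]/c[2]+f["cy"]])
E
python3 - <<'E'
from h import *
np.set_printoptions(precision=4,suppress=True)
for c in("top","side"):
    f=ctrl.grab_frame(c);cv2.imwrite(f"pics/{c}0.png",f["frame"]);np.save(f"{c}0.npy",f,allow_pickle=True)
    T=np.array(f["world_to_cam"]);print(c,f["fx"],f["cx"],f["cy"],"cam",-T[:3,:3].T@T[:3,3],T[:3,:3].tolist())
    for q in("vial_wide","vial_slim","rack","stop","plunger","jar","beaker","wash_bottle","spatula","pen","spare_cap"):
        print(q,[(round(d["conf"],2),(np.array(d["box"])*[560,420,560,420]).round(1)) for d in ctrl.spot_in(c,q)[:2]])
s=ctrl.read_state();print(s["t"],s["tool_pos"],s["tool_rot"],s["contact_force"],s["gripper_width"])
E
```

```text
top 534.9514672092143 272.5155309351474 202.50137451231174 cam [ 0.3266 -0.0033  1.3207] [[0.01847979909467225, -0.9997944337750132, 0.008341895343473254], [-0.9851183193901524, -0.019633224455593738, -0.17075254990599173], [0.1708812272525642, -0.005062281104125191, -0.9852786303795898]]
vial_wide [(0.52, array([150.5, 202.2,  16.3,  18.4]))]
vial_slim [(0.5, array([189.2, 254.1,  15.1,   9.7]))]
rack [(0.96, array([331.5, 189.5,  51.2,  50.3]))]
stop []
plunger [(0.49, array([320.5, 154.1,   6.7,  16.3]))]
jar [(0.88, array([114.7, 255.3,  23.9,  26.6]))]
beaker [(0.92, array([198.4, 140.9,  30.8,  29.9]))]
wash_bottle [(0.67, array([330.5, 191.6,  48.3,  50.3])), (0.62, array([419.2, 161.9,  35.2,  35. ]))]
spatula [(0.65, array([410.4, 265.8,  44.9,  66.2]))]
pen [(0.76, array([413.8, 207.1,  24.1,  49.7]))]
spare_cap [(0.65, array([170.4, 290.3,  11.2,   8.9]))]
side 453.60401438177394 281.7472466597161 203.50410395419334 cam [0.2605 0.6086 0.8311] [[-0.9058672721444371, -0.42323705411456003, 0.01657954408376718], [-0.3296514417402656, 0.6799035957670164, -0.6550275012712412], [0.26595941836333037, -0.5988334463667763, -0.7554231207054287]]
vial_wide []
vial_slim []
rack [(0.64, array([287.8, 163. ,  48.6,  40.4]))]
stop []
plunger []
jar [(0.68, array([253.2, 384.3,  34.5,  37.7]))]
beaker [(0.62, array([178.5, 239.1,  36. ,  49.7]))]
wash_bottle [(0.7, array([295.6, 101.8,  26.3,  50.7]))]
spatula [(0.64, array([381.9, 147.6,  62.1,  16.5]))]
pen []
spare_cap [(0.48, array([319.3, 339.4,  11.9,  17. ]))]
1.2 [ 0.1443 -0.5565  0.2313] [ 0.992   0.1265 -0.     -0.0001] [-0.0312  0.1371  0.3599] 0.08531486122204321
```

Run:
```python
from h import *
a=cv2.imread("pics/top0.png")[110:320,90:450];cv2.imwrite("pics/top0c.png",cv2.resize(a,(0,0),fx=2.2,fy=2.2,interpolation=cv2.INTER_CUBIC))
a=cv2.imread("pics/side0.png")[60:420,120:440];cv2.imwrite("pics/side0c.png",cv2.resize(a,(0,0),fx=1.66,fy=1.66,interpolation=cv2.INTER_CUBIC))
```

```text
(no output)
```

View pics/top0c.png

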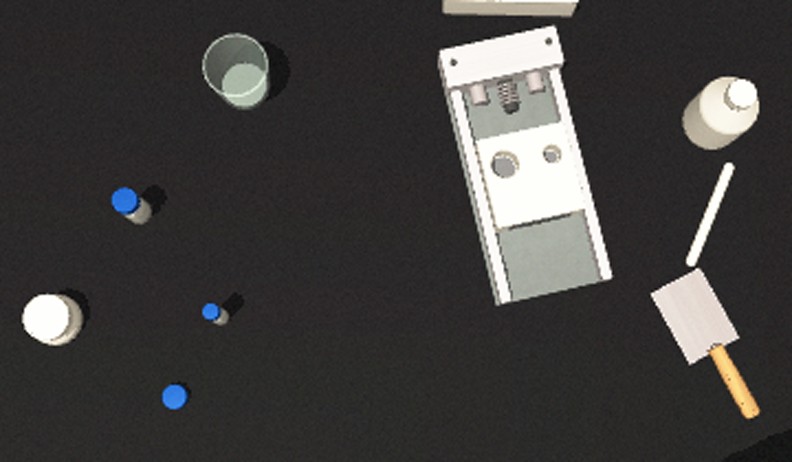

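View pics/side0c.png

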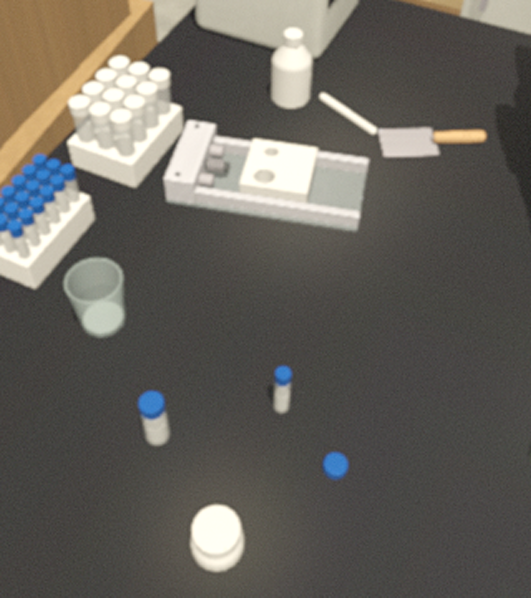

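```bash
cat >> h.py <<'E'
from scipy.optimize import least_squares
def blob(f,u,v,r=22):
    hsv=cv2.cvtColor(f["frame"],cv2.COLOR_BGR2HSV)
    m=cv2.inRange(hsv,(95,110,50),(125,255,255))
    n,l,st,c=cv2.connectedComponentsWithStats(m)
    k=[i for i in range(1,n) if st[i,4]>12 and np.hypot(*(c[i]-[u,v]))<r]
    i=min(k,key=lambda i:np.hypot(*(c[i]-[u,v])));return c[i],st[i]
def cyl(f,x,y,z0,z1,r):
    a=np.linspace(0,2*np.pi,40)
    P=np.array([proj(f,(x+r*np.cos(t),y+r*np.sin(t),z)) for z in(z0,z1) for t in a])
    h=cv2.convexHull((P*32).astype(np.int32));M=cv2.moments(h);return np.array([M["m10"],M["m01"]])/M["m00"]/32
def capxy(f,c,ztop,r,h=.018):
    g=atz(f,*c,ztop-h/2)[:2]
    return least_squares(lambda p:cyl(f,*p,ztop-h,ztop,r)-c,g,diff_step=1e-2).x
E
python3 - <<'E'
from h import *
np.set_printoptions(precision=4,suppress=True)
t=np.load("top0.npy",allow_pickle=True).item();s=np.load("side0.npy",allow_pickle=True).item()
for n,r,a,b in(("wide",.014,(147,201),(120+152/1.66,60+405/1.66)),("slim",.009,(186,251),(120+283/1.66,60+375/1.66))):
    for f,p in((t,a),(s,b)):
        c,st=blob(f,*p);print(n,c,st,capxy(f,c,.08,r))
a=t["frame"][150:220,290:370];cv2.imwrite("pics/r1.png",cv2.resize(a,(800,600)[:1]*1 and (680,595),interpolation=cv2.INTER_CUBIC))
a=s["frame"][130:200,215:345];cv2.imwrite("pics/r2.png",cv2.resize(a,(780,420),interpolation=cv2.INTER_CUBIC))
E
```

```text
wide [146.4701 200.806 ] [140 195  14  13 134] [0.5414 0.2885]
wide [210.7623 302.9148] [203 295  16  17 223] [0.5432 0.2852]
slim [185.4909 251.2   ] [182 247   8   9  55] [0.4241 0.1908]
slim [290.165  285.3592] [285 280  11  12 103] [0.4255 0.1874]
```

View pics/r1.png

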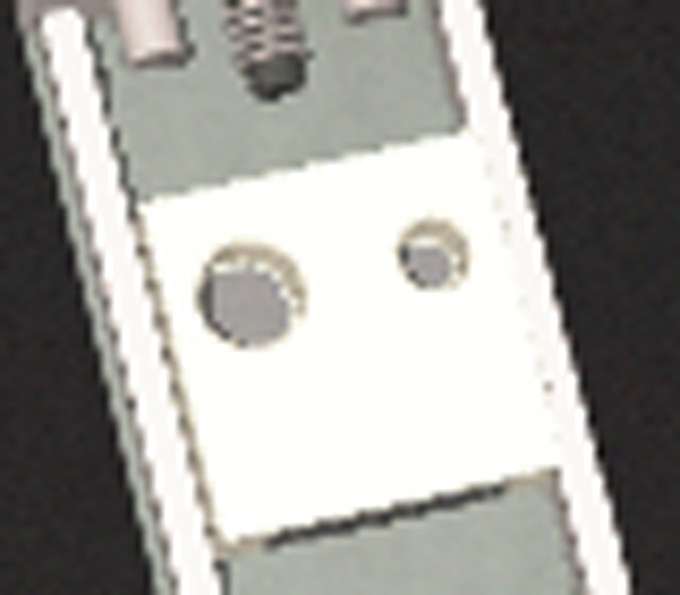

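View pics/r2.png

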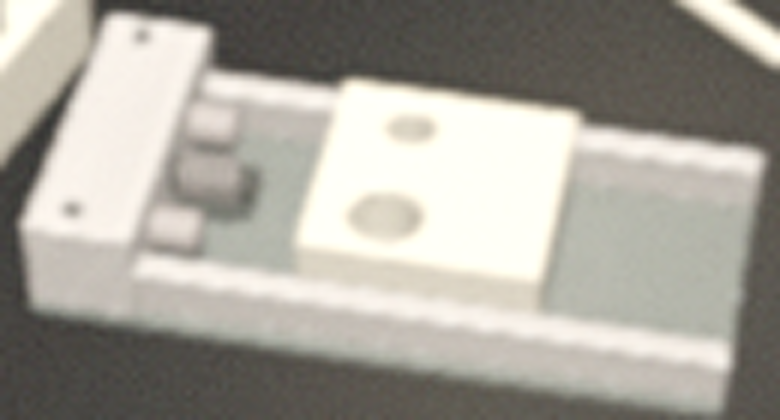

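Run:
```python
from h import *
np.set_printoptions(precision=4,suppress=True)
t=np.load("top0.npy",allow_pickle=True).item();s=np.load("side0.npy",allow_pickle=True).item()
# local pts: wide, slim, corners FL FR BR BL
L=np.array([[.018,.027],[.018,-.027],[.05,.05],[.05,-.05],[-.05,-.05],[-.05,.05]])
A=(np.array([[251,295],[434,254],[145,203],[470,130],[562,468],[225,545]])+.5)/8.5-.5+[290,150]
B=(np.array([[386,217],[412,128],[298,243],[343,80],[580,110],[548,275]])+.5)/6-.5+[215,130]
def w(p,l):c,s_=np.cos(p[2]),np.sin(p[2]);return np.c_[l@[c,-s_],l@[s_,c]]+p[:2]
for f,P in((t,A),(s,B)):
    W=np.array([atz(f,*q,.048)[:2] for q in P])
    r=least_squares(lambda p:((w(p,L)-W)*np.array([[2],[2],[1],[1],[1],[1]])).ravel(),[.55,-.1,-.2])
    print(r.x,"deg",np.degrees(r.x[2]),(W-w(r.x,L)).tolist(),"bores",W[:2],w(r.x,L[:2]))
# plunger tip / studs in side & top
print("tip top",atz(t,*((np.array([272,95])+.5)/8.5-.5+[290,150]),.028),"tip side",atz(s,*((np.array([245,180])+.5)/6-.5+[215,130]),.028))
```

```text
[ 0.5836 -0.1521  0.2411] deg 13.81548026895896 [[-1.4784512584187226e-06, -0.0006849589986806653], [0.00015982352783028286, -0.0006687450526008942], [0.0007553740616581539, -0.00013125937578155333], [0.0003208561589415071, 0.0035300818581777416], [-0.0007799189416500818, 0.0016894245313678058], [-0.0009296913110709015, 0.00032656925949979543]] bores [[ 0.5946 -0.1222]
 [ 0.6076 -0.1747]] [[ 0.5946 -0.1216]
 [ 0.6075 -0.174 ]]
[ 0.5839 -0.1526  0.2659] deg 15.236215310474755 [[0.00038996464267226916, 0.0012169189331491664], [-0.0007412327089894033, -0.00012528668413777644], [0.0012733561435583907, -5.9296734034139376e-05], [0.001843719201642724, -0.0008576274976431209], [-0.0008439797878406763, -0.0018552111585870001], [-0.0008680232916555841, -0.0015943936056629776]] bores [[ 0.5946 -0.1206]
 [ 0.6076 -0.1741]] [[ 0.5942 -0.1219]
 [ 0.6084 -0.174 ]]
tip top [ 0.6587 -0.13    0.028 ] tip side [ 0.6666 -0.1333  0.028 ]
```

play_rows(
  plan=[
    {"x": 0.1,"y": 0.12,"z": 0,"ax": 0,"ay": 0,"az": 0.09},
    {"x": 0.1,"y": 0.12,"z": 0,"ax": 0,"ay": 0,"az": 0.09},
    {"x": 0.1,"y": 0.12,"z": 0,"ax": 0,"ay": 0,"az": 0.09},
    {"x": 0.1,"y": 0.12,"z": 0,"ax": 0,"ay": 0,"az": 0.09},
    {"x": 0.1,"y": 0.12,"z": 0,"ax": 0,"ay": 0,"az": 0.09},
    {"x": 0.1,"y": 0.12,"z": 0,"ax": 0,"ay": 0,"az": 0.09},
    {"x": 0.1,"y": 0.12,"z": 0,"ax": 0,"ay": 0,"az": 0.09},
    {"x": 0.1,"y": 0.12,"z": 0,"ax": 0,"ay": 0,"az": 0.09},
  ],
  jaw=1,
)

```text
t: 2.0
tool_pos: [0.3853, -0.2671, 0.2315]
tool_rot: [0.768, 0.641, -0.0, 0.0]
contact_force: [0.1, 0.5, 0.6]
gripper_width: 0.0854
finger_force: 0.0
```

play_rows(
  plan=[
    {"x": 0.03,"y": 0.15,"z": 0,"ax": 0,"ay": 0,"az": 0.09},
    {"x": 0.03,"y": 0.15,"z": 0,"ax": 0,"ay": 0,"az": 0.09},
    {"x": 0.03,"y": 0.15,"z": 0,"ax": 0,"ay": 0,"az": 0.09},
    {"x": 0.01,"y": 0.15,"z": 0,"ax": 0,"ay": 0,"az": 0},
    {"x": 0.01,"y": 0.15,"z": 0,"ax": 0,"ay": 0,"az": 0},
    {"x": 0.01,"y": 0.15,"z": 0,"ax": 0,"ay": 0,"az": 0},
    {"x": 0.01,"y": 0.15,"z": 0,"ax": 0,"ay": 0,"az": 0},
    {"x": 0.01,"y": 0.15,"z": 0,"ax": 0,"ay": 0,"az": 0},
  ],
)

```text
t: 2.8
tool_pos: [0.4263, 0.0933, 0.2314]
tool_rot: [0.618, 0.786, 0.0, 0.0]
contact_force: [1.1, -0.3, 0.0]
gripper_width: 0.0855
finger_force: 0.0
```

play_rows(
  plan=[
    {"x": -0.005,"y": 0.106,"z": 0},
    {"x": 0,"y": 0.106,"z": 0},
    {"x": 0,"y": 0.107,"z": -0.1},
    {"x": 0,"y": 0,"z": -0.14},
    {"x": 0,"y": 0,"z": -0.14},
    {"x": 0,"y": 0,"z": -0.13},
    {"x": 0,"y": 0,"z": -0.09},
    {"x": 0,"y": 0,"z": -0.038},
  ],
)

```text
invalid input at $.plan[0]: expected keys x, y, z, ax, ay, az
```

play_rows(
  plan=[
    {"x": 0},
    {"x": 0},
    {"x": 0},
    {"x": 0},
    {"x": 0},
    {"x": 0},
    {"x": 0},
    {"x": 0},
  ],
  jaw=0,
)

```text
invalid input at $.plan[0]: expected keys x, y, z, ax, ay, az
```

play_rows(
  plan=[
    {"x": -0.005,"y": 0.106,"z": 0,"ax": 0,"ay": 0,"az": 0},
    {"x": 0,"y": 0.106,"z": 0,"ax": 0,"ay": 0,"az": 0},
    {"x": 0,"y": 0.107,"z": -0.1,"ax": 0,"ay": 0,"az": 0},
    {"x": 0,"y": 0,"z": -0.14,"ax": 0,"ay": 0,"az": 0},
    {"x": 0,"y": 0,"z": -0.14,"ax": 0,"ay": 0,"az": 0},
    {"x": 0,"y": 0,"z": -0.13,"ax": 0,"ay": 0,"az": 0},
    {"x": 0,"y": 0,"z": -0.09,"ax": 0,"ay": 0,"az": 0},
    {"x": 0,"y": 0,"z": -0.038,"ax": 0,"ay": 0,"az": 0},
  ],
)

```text
t: 3.6
tool_pos: [0.4241, 0.187, 0.0376]
tool_rot: [0.618, 0.786, -0.001, -0.001]
contact_force: [-0.2, 0.3, 0.4]
gripper_width: 0.0856
finger_force: 0.0
```

play_rows(
  plan=[
    {"x": 0,"y": 0,"z": 0,"ax": 0,"ay": 0,"az": 0},
    {"x": 0,"y": 0,"z": 0,"ax": 0,"ay": 0,"az": 0},
    {"x": 0,"y": 0,"z": 0,"ax": 0,"ay": 0,"az": 0},
    {"x": 0,"y": 0,"z": 0,"ax": 0,"ay": 0,"az": 0},
    {"x": 0,"y": 0,"z": 0,"ax": 0,"ay": 0,"az": 0},
    {"x": 0,"y": 0,"z": 0,"ax": 0,"ay": 0,"az": 0},
    {"x": 0,"y": 0,"z": 0,"ax": 0,"ay": 0,"az": 0},
  ],
  jaw=0,
)

```text
t: 4.3
tool_pos: [0.4252, 0.1872, 0.0405]
tool_rot: [0.618, 0.786, 0.0, 0.0]
contact_force: [-0.4, -1.6, 8.7]
gripper_width: 0.0167
finger_force: 58.2
```

play_rows(
  plan=[
    {"x": 0,"y": 0,"z": 0.1,"ax": 0,"ay": 0,"az": 0},
    {"x": 0,"y": 0,"z": 0.15,"ax": 0,"ay": 0,"az": 0},
    {"x": 0,"y": 0,"z": 0.15,"ax": 0,"ay": 0,"az": 0},
    {"x": 0.06,"y": -0.12,"z": 0.06,"ax": 0,"ay": 0,"az": 0},
    {"x": 0.06,"y": -0.12,"z": 0,"ax": 0,"ay": 0,"az": 0},
    {"x": 0.06,"y": -0.12,"z": 0,"ax": 0,"ay": 0,"az": 0},
    {"x": 0.06,"y": -0.12,"z": 0,"ax": 0,"ay": 0,"az": 0},
    {"x": 0.06,"y": -0.12,"z": 0,"ax": 0,"ay": 0,"az": 0},
  ],
)

```text
t: 5.1
tool_pos: [0.5154, 0.0054, 0.1783]
tool_rot: [0.618, 0.786, 0.0, 0.0]
contact_force: [0.7, 0.4, 0.1]
gripper_width: 0.0167
finger_force: 58.6
```

play_rows(
  plan=[
    {"x": 0.06,"y": -0.12,"z": 0,"ax": 0,"ay": 0,"az": 0},
    {"x": 0.06,"y": -0.12,"z": 0,"ax": 0,"ay": 0,"az": 0},
    {"x": 0.06,"y": -0.12,"z": -0.05,"ax": 0,"ay": 0,"az": 0},
    {"x": 0.06,"y": -0.12,"z": -0.06,"ax": 0,"ay": 0,"az": 0},
    {"x": 0.06,"y": -0.12,"z": -0.07,"ax": 0,"ay": 0,"az": 0},
    {"x": 0.008,"y": -0.005,"z": -0.04,"ax": 0,"ay": 0,"az": 0},
    {"x": 0,"y": 0,"z": 0,"ax": 0,"ay": 0,"az": 0},
    {"x": 0,"y": 0,"z": 0,"ax": 0,"ay": 0,"az": 0},
  ],
)

```text
t: 5.9
tool_pos: [0.6072, -0.1733, 0.1125]
tool_rot: [0.618, 0.786, 0.0, -0.0]
contact_force: [0.5, -0.9, 0.2]
gripper_width: 0.0166
finger_force: 58.6
```

```bash
cat > snap.py <<'E'
import sys
from h import *
n=sys.argv[1];f=ctrl.grab_frame("side");np.save(f"side{n}.npy",f,allow_pickle=True);s=ctrl.read_state()
np.set_printoptions(precision=4,suppress=True);print(s["t"],np.array(s["tool_pos"]),np.array(s["tool_rot"]),s["contact_force"],s["gripper_width"])
g=ctrl.grab_frame("top");np.save(f"top{n}.npy",g,allow_pickle=True)
a=cv2.resize(f["frame"][80:200,225:345],(480,480),interpolation=cv2.INTER_CUBIC)
b=cv2.resize(g["frame"][130:230,290:370],(320,400),interpolation=cv2.INTER_CUBIC)
o=np.zeros((480,800,3),np.uint8);o[:,:480]=a;o[:400,480:]=b;cv2.imwrite(f"pics/s{n}.png",o)
E
python3 snap.py 1
```

```text
5.95 [ 0.6075 -0.1733  0.113 ] [0.6177 0.7864 0.0003 0.0003] [ 0.2191 -0.0441 -0.475 ] 0.01684974934241933
```

View pics/s1.png

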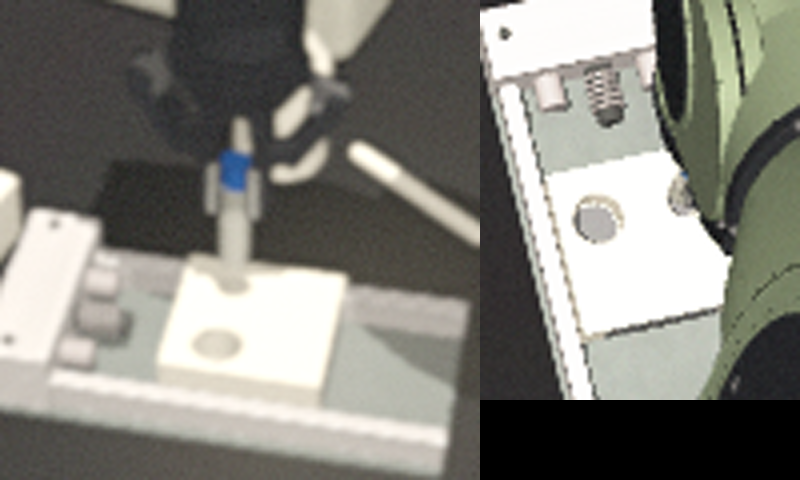

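Run:
```python
from h import *
np.set_printoptions(precision=4,suppress=True)
s=np.load("side1.npy",allow_pickle=True).item()
q=lambda p:(proj(s,p)-[225,80]+.5)*4-.5
c,st=blob(s,225+235/4,80+170/4);print(c,st,capxy(s,c,.1525,.009))
for n,p in(("bore top",(.6076,-.1742,.048)),("tcp bottom",(.6075,-.1733,.0725)),("captop",(.6075,-.1733,.1525)),("cap low",(.6075,-.1733,.1345)),("bottom front edge",(.6075-.004,-.1733+.008,.0725))):print(n,q(p))
a=s["frame"][110:165,270:300];cv2.imwrite("pics/z1.png",cv2.resize(a,(330,605)[:2],interpolation=cv2.INTER_CUBIC)[:600])
```

```text
[283.0588 121.7843] [280 118   8   9  51] [ 0.6086 -0.1708]
bore top [234.5921 285.065 ]
tcp bottom [234.8803 256.8681]
captop [237.4829 154.8252]
cap low [236.8721 178.7744]
bottom front edge [235.2958 266.5024]
```

View pics/z1.png

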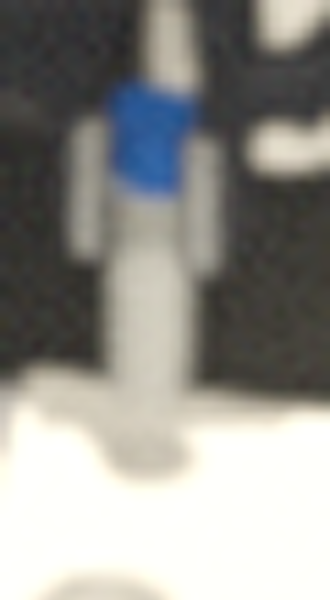

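play_rows(
  plan=[
    {"x": 0,"y": -0.005,"z": 0,"ax": 0,"ay": 0,"az": 0},
    {"x": 0,"y": 0,"z": -0.03,"ax": 0,"ay": 0,"az": 0},
    {"x": 0,"y": 0,"z": -0.03,"ax": 0,"ay": 0,"az": 0},
    {"x": 0,"y": 0,"z": -0.02,"ax": 0,"ay": 0,"az": 0},
    {"x": 0,"y": 0,"z": -0.01,"ax": 0,"ay": 0,"az": 0},
    {"x": 0,"y": 0,"z": -0.01,"ax": 0,"ay": 0,"az": 0},
    {"x": 0,"y": 0,"z": 0,"ax": 0,"ay": 0,"az": 0},
  ],
)

```text
t: 6.7
tool_pos: [0.607, -0.1758, 0.081]
tool_rot: [0.618, 0.786, -0.0, -0.0]
contact_force: [0.5, -0.6, -0.9]
gripper_width: 0.0168
finger_force: 59.2
```

play_rows(
  plan=[
    {"x": 0,"y": 0,"z": -0.03,"ax": 0,"ay": 0,"az": 0},
    {"x": 0,"y": 0,"z": -0.03,"ax": 0,"ay": 0,"az": 0},
    {"x": 0,"y": 0,"z": -0.005,"ax": 0,"ay": 0,"az": 0},
    {"x": 0,"y": 0,"z": 0,"ax": 0,"ay": 0,"az": 0},
    {"x": 0,"y": 0,"z": 0,"ax": 0,"ay": 0,"az": 0},
  ],
)

```text
t: 7.2
tool_pos: [0.6073, -0.1758, 0.0624]
tool_rot: [0.618, 0.786, 0.0, -0.0]
contact_force: [0.2, 0.5, 0.1]
gripper_width: 0.0167
finger_force: 59.4
```

play_rows(
  plan=[
    {"x": 0,"y": 0,"z": -0.005,"ax": 0,"ay": 0,"az": 0},
    {"x": 0,"y": 0,"z": -0.005,"ax": 0,"ay": 0,"az": 0},
    {"x": 0,"y": 0,"z": -0.003,"ax": 0,"ay": 0,"az": 0},
    {"x": 0,"y": 0,"z": 0,"ax": 0,"ay": 0,"az": 0},
    {"x": 0,"y": 0,"z": 0,"ax": 0,"ay": 0,"az": 0},
  ],
)

```text
t: 7.7
tool_pos: [0.6073, -0.1758, 0.0585]
tool_rot: [0.618, 0.786, 0.0, 0.0]
contact_force: [0.1, 0.6, 1.9]
gripper_width: 0.0167
finger_force: 59.4
```

play_rows(
  plan=[
    {"x": 0,"y": 0,"z": -0.001,"ax": 0,"ay": 0,"az": 0},
    {"x": 0,"y": 0,"z": 0,"ax": 0,"ay": 0,"az": 0},
  ],
)

```text
t: 7.9
tool_pos: [0.6074, -0.1758, 0.0585]
tool_rot: [0.618, 0.786, 0.0, 0.0]
contact_force: [-2.5, 0.5, 7.0]
gripper_width: 0.0163
finger_force: 60.1
```

play_rows(
  plan=[
    {"x": 0,"y": 0,"z": 0,"ax": 0,"ay": 0,"az": 0},
    {"x": 0,"y": 0,"z": 0,"ax": 0,"ay": 0,"az": 0},
    {"x": 0,"y": 0,"z": 0,"ax": 0,"ay": 0,"az": 0},
    {"x": 0,"y": 0,"z": 0,"ax": 0,"ay": 0,"az": 0},
    {"x": 0,"y": 0,"z": 0.03,"ax": 0,"ay": 0,"az": 0},
    {"x": 0,"y": 0,"z": 0.1,"ax": 0,"ay": 0,"az": 0},
    {"x": 0,"y": 0,"z": 0.15,"ax": 0,"ay": 0,"az": 0},
    {"x": 0,"y": 0,"z": 0.15,"ax": 0,"ay": 0,"az": 0},
  ],
  jaw=0.6,
)

```text
t: 8.7
tool_pos: [0.6069, -0.1757, 0.1893]
tool_rot: [0.618, 0.786, 0.0, -0.0]
contact_force: [0.7, -0.7, 0.6]
gripper_width: 0.0511
finger_force: 0.0
```

play_rows(
  plan=[
    {"x": -0.0195,"y": 0.14,"z": 0,"ax": 0,"ay": 0,"az": 0},
    {"x": -0.0195,"y": 0.14,"z": 0,"ax": 0,"ay": 0,"az": 0},
    {"x": -0.0195,"y": 0.14,"z": 0,"ax": 0,"ay": 0,"az": 0},
    {"x": -0.0195,"y": 0.14,"z": 0,"ax": 0,"ay": 0,"az": 0},
    {"x": -0.0195,"y": 0.14,"z": 0,"ax": 0,"ay": 0,"az": 0},
    {"x": -0.0195,"y": 0.14,"z": 0,"ax": 0,"ay": 0,"az": 0},
    {"x": -0.0195,"y": 0.14,"z": 0,"ax": 0,"ay": 0,"az": 0},
    {"x": -0.0195,"y": 0.14,"z": 0,"ax": 0,"ay": 0,"az": 0},
  ],
  jaw=1,
)

```text
t: 9.5
tool_pos: [0.5601, 0.1618, 0.188]
tool_rot: [0.618, 0.786, 0.0, 0.0]
contact_force: [0.8, -0.3, -0.2]
gripper_width: 0.0852
finger_force: 0.0
```

play_rows(
  plan=[
    {"x": -0.0195,"y": 0.14,"z": 0,"ax": 0,"ay": 0,"az": 0},
    {"x": -0.0195,"y": 0.14,"z": 0,"ax": 0,"ay": 0,"az": 0},
    {"x": -0.0195,"y": 0.14,"z": 0,"ax": 0,"ay": 0,"az": 0},
    {"x": 0,"y": 0,"z": 0,"ax": 0,"ay": 0,"az": 0},
    {"x": 0,"y": 0,"z": -0.14,"ax": 0,"ay": 0,"az": 0},
    {"x": 0,"y": 0,"z": -0.14,"ax": 0,"ay": 0,"az": 0},
  ],
)

```text
t: 10.1
tool_pos: [0.5433, 0.2866, 0.1034]
tool_rot: [0.618, 0.786, 0.001, 0.0]
contact_force: [2.0, 0.2, -1.1]
gripper_width: 0.0857
finger_force: 0.0
```

play_rows(
  plan=[
    {"x": 0,"y": -0.002,"z": -0.1,"ax": 0,"ay": 0,"az": 0},
    {"x": 0,"y": 0,"z": -0.08,"ax": 0,"ay": 0,"az": 0},
    {"x": 0,"y": 0,"z": -0.033,"ax": 0,"ay": 0,"az": 0},
    {"x": 0,"y": 0,"z": 0,"ax": 0,"ay": 0,"az": 0},
  ],
)

```text
t: 10.5
tool_pos: [0.5427, 0.2855, 0.039]
tool_rot: [0.618, 0.786, -0.0, -0.0]
contact_force: [0.4, 0.3, 0.6]
gripper_width: 0.0854
finger_force: 0.0
```

play_rows(
  plan=[
    {"x": 0,"y": 0,"z": 0,"ax": 0,"ay": 0,"az": 0},
    {"x": 0,"y": 0,"z": 0,"ax": 0,"ay": 0,"az": 0},
    {"x": 0,"y": 0,"z": 0,"ax": 0,"ay": 0,"az": 0},
    {"x": 0,"y": 0,"z": 0,"ax": 0,"ay": 0,"az": 0},
    {"x": 0,"y": 0,"z": 0,"ax": 0,"ay": 0,"az": 0},
    {"x": 0,"y": 0,"z": 0,"ax": 0,"ay": 0,"az": 0},
    {"x": 0,"y": 0,"z": 0,"ax": 0,"ay": 0,"az": 0},
  ],
  jaw=0,
)

```text
t: 11.2
tool_pos: [0.5431, 0.2857, 0.0397]
tool_rot: [0.618, 0.786, 0.0, 0.0]
contact_force: [-0.7, -0.9, 7.2]
gripper_width: 0.0269
finger_force: 59.1
```

play_rows(
  plan=[
    {"x": 0,"y": 0,"z": 0.1,"ax": 0,"ay": 0,"az": 0},
    {"x": 0,"y": 0,"z": 0.15,"ax": 0,"ay": 0,"az": 0},
    {"x": 0,"y": 0,"z": 0.15,"ax": 0,"ay": 0,"az": 0},
    {"x": 0.0172,"y": -0.136,"z": 0.06,"ax": 0,"ay": 0,"az": 0},
    {"x": 0.0172,"y": -0.136,"z": 0,"ax": 0,"ay": 0,"az": 0},
    {"x": 0.0172,"y": -0.136,"z": 0,"ax": 0,"ay": 0,"az": 0},
    {"x": 0.0172,"y": -0.136,"z": 0,"ax": 0,"ay": 0,"az": 0},
    {"x": 0.0172,"y": -0.136,"z": 0,"ax": 0,"ay": 0,"az": 0},
  ],
)

```text
t: 12.0
tool_pos: [0.5687, 0.0798, 0.1774]
tool_rot: [0.618, 0.786, -0.0, 0.0]
contact_force: [1.4, 0.4, -0.5]
gripper_width: 0.0268
finger_force: 59.2
```

play_rows(
  plan=[
    {"x": 0.0172,"y": -0.136,"z": 0,"ax": 0,"ay": 0,"az": 0},
    {"x": 0.0172,"y": -0.136,"z": 0,"ax": 0,"ay": 0,"az": 0},
    {"x": 0.0172,"y": -0.136,"z": 0,"ax": 0,"ay": 0,"az": 0},
    {"x": 0.0172,"y": -0.136,"z": -0.06,"ax": 0,"ay": 0,"az": 0},
    {"x": 0.0172,"y": -0.136,"z": -0.1,"ax": 0,"ay": 0,"az": 0},
    {"x": 0,"y": 0,"z": -0.07,"ax": 0,"ay": 0,"az": 0},
    {"x": 0,"y": 0,"z": 0,"ax": 0,"ay": 0,"az": 0},
    {"x": 0,"y": 0,"z": 0,"ax": 0,"ay": 0,"az": 0},
  ],
)

```text
t: 12.8
tool_pos: [0.5947, -0.1207, 0.1095]
tool_rot: [0.618, 0.786, 0.0, -0.0]
contact_force: [-0.1, -0.2, 0.3]
gripper_width: 0.0267
finger_force: 59.2
```

```bash
python3 snap.py 2
python3 - <<'E'
from h import *
s=np.load("side2.npy",allow_pickle=True).item();p=np.array(ctrl.read_state()["tool_pos"])
q=lambda p:(proj(s,p)-[225,80]+.5)*4-.5
b=p-[0,0,.0397];d=b[:2]-np.array([.2605,.6086]);d=d/np.linalg.norm(d)*.014
print("bore",q((.5946,-.1215,.048)),"bottom",q(b),"front edge",q((b[0]-d[0],b[1]-d[1],b[2])),"captop",q(b+[0,0,.08]))
E
```

```text
12.85 [ 0.595  -0.1206  0.1101] [0.6176 0.7865 0.0005 0.0004] [0.5705 0.2569 0.125 ] 0.02663776324322986
bore [217.69051192 343.60067433] bottom [216.86053718 317.5195467 ] front edge [216.60080422 333.61152287] captop [218.49920793 215.73020113]
```

View pics/s2.png

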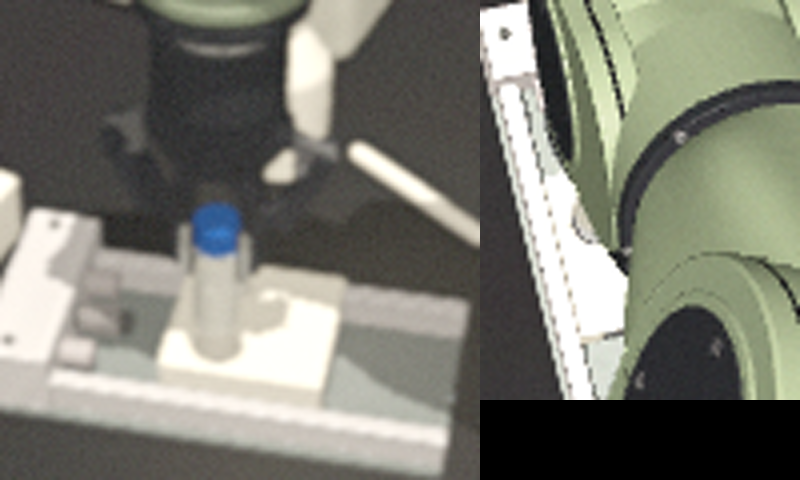

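play_rows(
  plan=[
    {"x": 0,"y": -0.003,"z": 0,"ax": 0,"ay": 0,"az": 0},
    {"x": 0,"y": 0,"z": -0.03,"ax": 0,"ay": 0,"az": 0},
    {"x": 0,"y": 0,"z": -0.03,"ax": 0,"ay": 0,"az": 0},
    {"x": 0,"y": 0,"z": -0.01,"ax": 0,"ay": 0,"az": 0},
    {"x": 0,"y": 0,"z": -0.01,"ax": 0,"ay": 0,"az": 0},
    {"x": 0,"y": 0,"z": -0.01,"ax": 0,"ay": 0,"az": 0},
    {"x": 0,"y": 0,"z": 0,"ax": 0,"ay": 0,"az": 0},
  ],
)

```text
t: 13.6
tool_pos: [0.5943, -0.1226, 0.0815]
tool_rot: [0.618, 0.786, -0.0, -0.0]
contact_force: [-0.2, -0.2, -0.5]
gripper_width: 0.0267
finger_force: 59.2
```

play_rows(
  plan=[
    {"x": 0,"y": 0,"z": -0.03,"ax": 0,"ay": 0,"az": 0},
    {"x": 0,"y": 0,"z": -0.03,"ax": 0,"ay": 0,"az": 0},
    {"x": 0,"y": 0,"z": -0.008,"ax": 0,"ay": 0,"az": 0},
    {"x": 0,"y": 0,"z": -0.004,"ax": 0,"ay": 0,"az": 0},
    {"x": 0,"y": 0,"z": 0,"ax": 0,"ay": 0,"az": 0},
    {"x": 0,"y": 0,"z": 0,"ax": 0,"ay": 0,"az": 0},
  ],
)

```text
t: 14.2
tool_pos: [0.5945, -0.1226, 0.0604]
tool_rot: [0.618, 0.786, 0.0, 0.0]
contact_force: [0.3, -0.5, 0.5]
gripper_width: 0.0267
finger_force: 59.2
```

Seated TCP height should be about 0.0577.

play_rows(
  plan=[
    {"x": 0,"y": 0,"z": -0.005,"ax": 0,"ay": 0,"az": 0},
    {"x": 0,"y": 0,"z": -0.004,"ax": 0,"ay": 0,"az": 0},
    {"x": 0,"y": 0,"z": 0,"ax": 0,"ay": 0,"az": 0},
    {"x": 0,"y": 0,"z": 0,"ax": 0,"ay": 0,"az": 0},
  ],
)

```text
t: 14.6
tool_pos: [0.5946, -0.1226, 0.0577]
tool_rot: [0.618, 0.786, 0.0, 0.0]
contact_force: [-0.4, -0.3, 5.2]
gripper_width: 0.0266
finger_force: 59.4
```

play_rows(
  plan=[
    {"x": 0,"y": 0,"z": 0,"ax": 0,"ay": 0,"az": 0},
    {"x": 0,"y": 0,"z": 0,"ax": 0,"ay": 0,"az": 0},
    {"x": 0,"y": 0,"z": 0,"ax": 0,"ay": 0,"az": 0},
    {"x": 0,"y": 0,"z": 0,"ax": 0,"ay": 0,"az": 0},
    {"x": 0,"y": 0,"z": 0.03,"ax": 0,"ay": 0,"az": 0},
    {"x": 0,"y": 0,"z": 0.1,"ax": 0,"ay": 0,"az": 0},
    {"x": 0,"y": 0,"z": 0.15,"ax": 0,"ay": 0,"az": 0},
    {"x": 0,"y": 0,"z": 0.15,"ax": 0,"ay": 0,"az": 0},
  ],
  jaw=0.7,
)

```text
t: 15.4
tool_pos: [0.5941, -0.1224, 0.1886]
tool_rot: [0.618, 0.786, 0.0, -0.0]
contact_force: [0.5, -0.5, 0.1]
gripper_width: 0.0599
finger_force: 0.0
```

play_rows(
  plan=[
    {"x": -0.05,"y": -0.025,"z": 0,"ax": 0,"ay": 0,"az": -0.09},
    {"x": -0.06,"y": -0.03,"z": 0,"ax": 0,"ay": 0,"az": -0.09},
    {"x": -0.06,"y": -0.03,"z": 0,"ax": 0,"ay": 0,"az": -0.09},
    {"x": -0.06,"y": -0.03,"z": 0,"ax": 0,"ay": 0,"az": -0.09},
    {"x": -0.06,"y": -0.03,"z": 0,"ax": 0,"ay": 0,"az": -0.09},
    {"x": -0.04,"y": -0.025,"z": 0,"ax": 0,"ay": 0,"az": -0.09},
    {"x": 0,"y": 0,"z": 0,"ax": 0,"ay": 0,"az": -0.09},
    {"x": 0,"y": 0,"z": 0,"ax": 0,"ay": 0,"az": -0.09},
  ],
  jaw=0,
)

```text
t: 16.2
tool_pos: [0.4953, -0.1738, 0.1873]
tool_rot: [0.944, 0.33, 0.0, 0.0]
contact_force: [0.6, 0.4, -0.1]
gripper_width: 0.0001
finger_force: 0.0
```

play_rows(
  plan=[
    {"x": 0,"y": 0,"z": 0,"ax": 0,"ay": 0,"az": -0.09},
    {"x": 0,"y": 0,"z": 0,"ax": 0,"ay": 0,"az": -0.09},
    {"x": 0,"y": 0,"z": 0,"ax": 0,"ay": 0,"az": -0.09},
    {"x": 0,"y": 0,"z": 0,"ax": 0,"ay": 0,"az": 0},
  ],
)

```text
t: 16.6
tool_pos: [0.4956, -0.1733, 0.1871]
tool_rot: [0.992, 0.125, 0.0, -0.0]
contact_force: [0.2, 0.7, -0.0]
gripper_width: -0.0006
finger_force: 0.0
```

```bash
python3 snap.py 3
```

```text
16.65 [ 0.4955 -0.1733  0.187 ] [ 0.9917  0.1282  0.0002 -0.    ] [-0.7578 -1.5592 -0.2753] -0.0002602672460027513
```

View pics/s3.png

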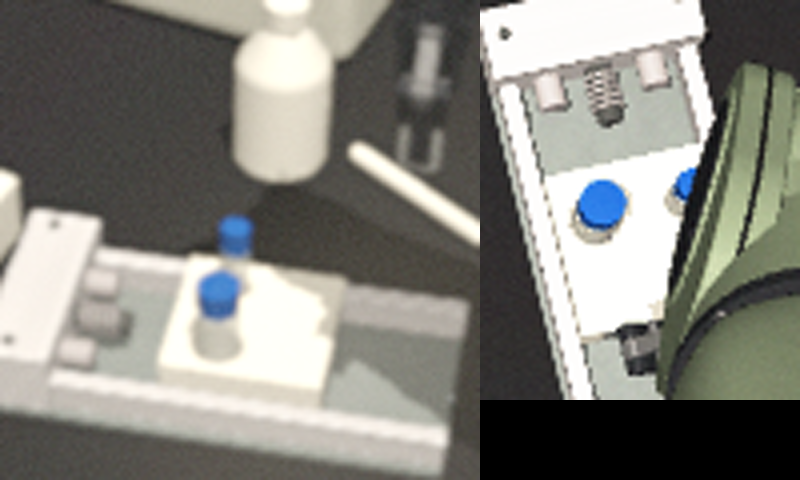

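play_rows(
  plan=[
    {"x": 0,"y": 0,"z": -0.14,"ax": 0,"ay": 0,"az": 0},
    {"x": 0,"y": 0,"z": -0.14,"ax": 0,"ay": 0,"az": 0},
    {"x": 0,"y": 0,"z": -0.12,"ax": 0,"ay": 0,"az": 0},
    {"x": 0,"y": 0,"z": -0.08,"ax": 0,"ay": 0,"az": 0},
    {"x": 0,"y": 0,"z": -0.06,"ax": 0,"ay": 0,"az": 0},
    {"x": 0,"y": 0,"z": 0,"ax": 0,"ay": 0,"az": 0},
    {"x": 0,"y": 0,"z": 0,"ax": 0,"ay": 0,"az": 0},
  ],
)

```text
t: 17.4
tool_pos: [0.4956, -0.1736, 0.0251]
tool_rot: [0.992, 0.127, 0.0, -0.0]
contact_force: [0.2, -0.3, 0.9]
gripper_width: 0.0
finger_force: 0.0
```

play_rows(
  plan=[
    {"x": 0.0194,"y": 0.0048,"z": 0,"ax": 0,"ay": 0,"az": 0},
    {"x": 0.0194,"y": 0.0048,"z": 0,"ax": 0,"ay": 0,"az": 0},
    {"x": 0.0194,"y": 0.0048,"z": 0,"ax": 0,"ay": 0,"az": 0},
    {"x": 0.0129,"y": 0.0032,"z": 0,"ax": 0,"ay": 0,"az": 0},
    {"x": 0.0065,"y": 0.0016,"z": 0,"ax": 0,"ay": 0,"az": 0},
    {"x": 0.0065,"y": 0.0016,"z": 0,"ax": 0,"ay": 0,"az": 0},
    {"x": 0.0065,"y": 0.0016,"z": 0,"ax": 0,"ay": 0,"az": 0},
    {"x": 0.0065,"y": 0.0016,"z": 0,"ax": 0,"ay": 0,"az": 0},
  ],
)

```text
t: 18.2
tool_pos: [0.5245, -0.1665, 0.0245]
tool_rot: [0.992, 0.126, -0.0, -0.0]
contact_force: [-0.8, -0.1, 0.0]
gripper_width: 0.0001
finger_force: 0.3
```

play_rows(
  plan=[
    {"x": 0.0097,"y": 0.0024,"z": 0,"ax": 0,"ay": 0,"az": 0},
    {"x": 0.0097,"y": 0.0024,"z": 0,"ax": 0,"ay": 0,"az": 0},
    {"x": 0.0097,"y": 0.0024,"z": 0,"ax": 0,"ay": 0,"az": 0},
    {"x": 0.0097,"y": 0.0024,"z": 0,"ax": 0,"ay": 0,"az": 0},
  ],
)

```text
t: 18.6
tool_pos: [0.5364, -0.1635, 0.0245]
tool_rot: [0.992, 0.127, -0.0, -0.0]
contact_force: [-0.4, -0.6, 0.1]
gripper_width: 0.0003
finger_force: 0.3
```

play_rows(
  plan=[
    {"x": 0.0097,"y": 0.0024,"z": 0,"ax": 0,"ay": 0,"az": 0},
    {"x": 0.0097,"y": 0.0024,"z": 0,"ax": 0,"ay": 0,"az": 0},
    {"x": 0.0097,"y": 0.0024,"z": 0,"ax": 0,"ay": 0,"az": 0},
    {"x": 0.0097,"y": 0.0024,"z": 0,"ax": 0,"ay": 0,"az": 0},
  ],
)

```text
t: 19.0
tool_pos: [0.5481, -0.1606, 0.0245]
tool_rot: [0.992, 0.127, -0.0, -0.0]
contact_force: [-0.1, -1.1, -0.0]
gripper_width: 0.0002
finger_force: 0.4
```

```bash
python3 snap.py 4
```

```text
19.05 [ 0.5485 -0.1604  0.0245] [ 0.9919  0.1267  0.0002 -0.0001] [-0.6934  0.0447 -0.749 ] 0.0002903464454487609
```

View pics/s4.png

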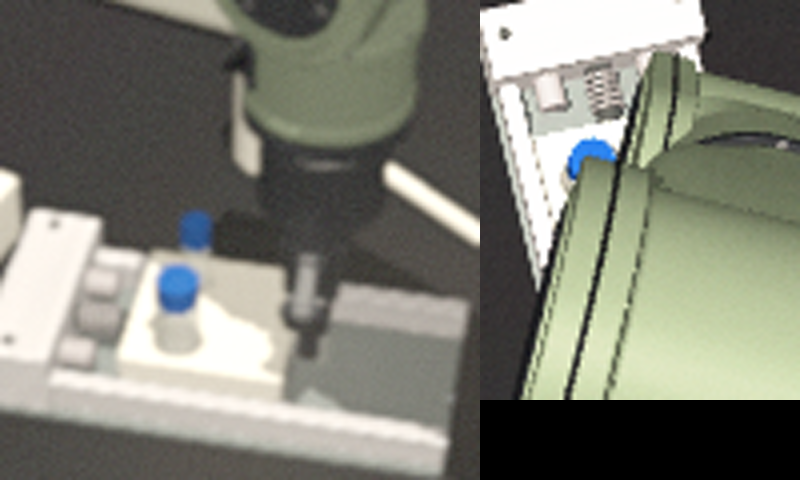

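play_rows(
  plan=[
    {"x": 0.0065,"y": 0.0016,"z": 0,"ax": 0,"ay": 0,"az": 0},
    {"x": 0.0065,"y": 0.0016,"z": 0,"ax": 0,"ay": 0,"az": 0},
    {"x": 0.0065,"y": 0.0016,"z": 0,"ax": 0,"ay": 0,"az": 0},
    {"x": 0.0065,"y": 0.0016,"z": 0,"ax": 0,"ay": 0,"az": 0},
  ],
)

```text
t: 19.5
tool_pos: [0.5548, -0.1591, 0.0245]
tool_rot: [0.992, 0.126, -0.001, -0.0]
contact_force: [-6.9, -2.6, 3.6]
gripper_width: -0.0
finger_force: 3.7
```

play_rows(
  plan=[
    {"x": 0.0065,"y": 0.0016,"z": 0,"ax": 0,"ay": 0,"az": 0},
    {"x": 0.0065,"y": 0.0016,"z": 0,"ax": 0,"ay": 0,"az": 0},
    {"x": 0.0065,"y": 0.0016,"z": 0,"ax": 0,"ay": 0,"az": 0},
  ],
)

```text
t: 19.8
tool_pos: [0.5604, -0.1578, 0.0245]
tool_rot: [0.992, 0.126, -0.001, -0.0]
contact_force: [-9.5, -3.1, 5.8]
gripper_width: 0.0001
finger_force: 4.7
```

play_rows(
  plan=[
    {"x": 0.0065,"y": 0.0016,"z": 0,"ax": 0,"ay": 0,"az": 0},
    {"x": 0.0032,"y": 0.0008,"z": 0,"ax": 0,"ay": 0,"az": 0},
    {"x": 0.0032,"y": 0.0008,"z": 0,"ax": 0,"ay": 0,"az": 0},
    {"x": 0,"y": 0,"z": 0,"ax": 0,"ay": 0,"az": 0},
  ],
)

```text
t: 20.2
tool_pos: [0.5642, -0.1568, 0.0245]
tool_rot: [0.992, 0.126, -0.001, -0.0]
contact_force: [-9.0, -3.2, 6.6]
gripper_width: 0.0004
finger_force: 4.6
```

play_rows(
  plan=[
    {"x": 0.0032,"y": 0.0008,"z": 0,"ax": 0,"ay": 0,"az": 0},
    {"x": 0.0032,"y": 0.0008,"z": 0,"ax": 0,"ay": 0,"az": 0},
    {"x": 0,"y": 0,"z": 0,"ax": 0,"ay": 0,"az": 0},
  ],
)

```text
t: 20.5
tool_pos: [0.566, -0.1564, 0.0244]
tool_rot: [0.992, 0.126, -0.002, -0.0]
contact_force: [-9.6, -2.1, 6.3]
gripper_width: -0.0
finger_force: 5.0
```

play_rows(
  plan=[
    {"x": 0.0032,"y": 0.0008,"z": 0,"ax": 0,"ay": 0,"az": 0},
    {"x": 0,"y": 0,"z": 0,"ax": 0,"ay": 0,"az": 0},
  ],
)

```text
t: 20.7
tool_pos: [0.5669, -0.1563, 0.0245]
tool_rot: [0.992, 0.126, -0.002, 0.0]
contact_force: [-10.5, -3.0, 7.7]
gripper_width: 0.0
finger_force: 5.2
```

play_rows(
  plan=[
    {"x": 0.0032,"y": 0.0008,"z": 0,"ax": 0,"ay": 0,"az": 0},
    {"x": 0,"y": 0,"z": 0,"ax": 0,"ay": 0,"az": 0},
  ],
)

```text
t: 20.9
tool_pos: [0.5678, -0.156, 0.0245]
tool_rot: [0.992, 0.126, -0.002, -0.0]
contact_force: [-10.3, -2.1, 7.5]
gripper_width: 0.0003
finger_force: 5.4
```

play_rows(
  plan=[
    {"x": 0.0032,"y": 0.0008,"z": 0,"ax": 0,"ay": 0,"az": 0},
    {"x": 0,"y": 0,"z": 0,"ax": 0,"ay": 0,"az": 0},
  ],
)

```text
t: 21.1
tool_pos: [0.5683, -0.1559, 0.0244]
tool_rot: [0.992, 0.126, -0.002, -0.0]
contact_force: [-12.5, -3.2, 8.2]
gripper_width: -0.0001
finger_force: 6.6
```

play_rows(
  plan=[
    {"x": 0.0032,"y": 0.0008,"z": 0,"ax": 0,"ay": 0,"az": 0},
    {"x": 0,"y": 0,"z": 0,"ax": 0,"ay": 0,"az": 0},
  ],
)

```text
t: 21.3
tool_pos: [0.5684, -0.1558, 0.0244]
tool_rot: [0.992, 0.126, -0.003, -0.0]
contact_force: [-20.2, -3.6, 13.6]
gripper_width: -0.0002
finger_force: 9.7
```

play_rows(
  plan=[
    {"x": 0.0016,"y": 0.0004,"z": 0,"ax": 0,"ay": 0,"az": 0},
    {"x": 0,"y": 0,"z": 0,"ax": 0,"ay": 0,"az": 0},
  ],
)

```text
t: 21.5
tool_pos: [0.5684, -0.1558, 0.0244]
tool_rot: [0.992, 0.126, -0.003, -0.0]
contact_force: [-22.0, -4.3, 15.8]
gripper_width: 0.0001
finger_force: 11.3
```

play_rows(
  plan=[
    {"x": 0,"y": 0,"z": 0,"ax": 0,"ay": 0,"az": 0},
    {"x": 0,"y": 0,"z": 0,"ax": 0,"ay": 0,"az": 0},
    {"x": 0,"y": 0,"z": 0,"ax": 0,"ay": 0,"az": 0},
    {"x": 0,"y": 0,"z": 0,"ax": 0,"ay": 0,"az": 0},
  ],
)

```text
t: 21.9
tool_pos: [0.5684, -0.1558, 0.0244]
tool_rot: [0.992, 0.126, -0.003, -0.0]
contact_force: [-22.1, -3.8, 16.0]
gripper_width: -0.0005
finger_force: 11.3
```

```bash
python3 snap.py 5
```

```text
21.95 [ 0.5684 -0.1558  0.0244] [ 0.992   0.1259 -0.0035 -0.0002] [-21.674   -4.0671  15.8968] 4.87046508216651e-05
```

View pics/s5.png

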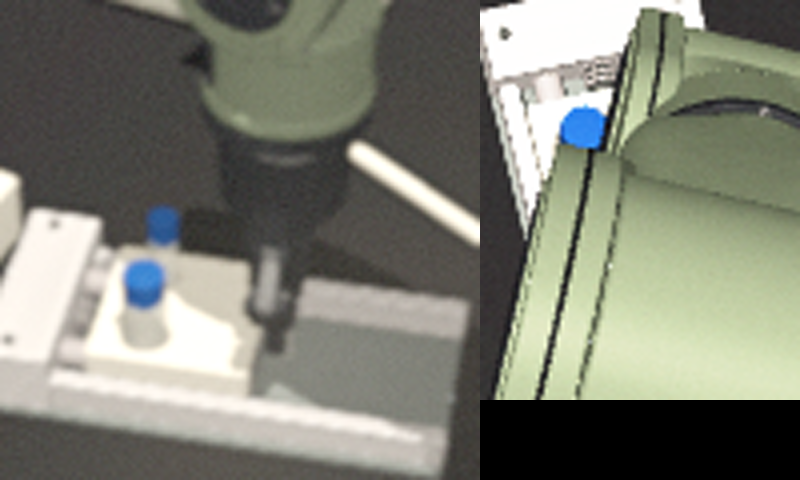

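The picture shows the carrier's front against both studs (side view, about (95,260) and (75,350)), both vials seated and upright. The push along the bay is steady at about 22 N.

```bash
python3 -c "
from rig import ctrl
print(ctrl.finish_job())"
```

```text
the job is handed in; nothing more can be done
None
```

Both vials are seated in their bores, and the carrier is held against both stop studs with a steady push of about 22 N; the job was handed in at about 22 s.

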